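# Arm the bench tester with a pump barrel and start it

### The arm

A 6-joint arm with a two-finger parallel gripper is mounted at the origin on the work surface. World frame = base frame: x ahead of the robot, y to its left, z up, the work surface at z = 0. Lengths are in m, angles in rad, forces in N, time in s.
With the tool pointing down it reaches from about 0.35 to 0.775 m from the base axis. Payload 5.5 kg.
Tool frame: the origin (TCP) lies at the very end of the fingers, on their centre line; the grasp point (between the pads) lies env.hold_point_z behind it (env.hold_point_z is the distance from the TCP to the grasp point, in m); z points along the fingers, y is the line along which they close (so a half turn about z gives the same grasp; the last joint's range is limited). The gripper opens to 85 mm and grips with 20 to 120 N. Pads are 22 mm wide; open, the fingers measure 114 mm over their backs; the gripper's body (76 mm by 85 mm) begins 54 mm behind the grasp point. The pads swing forward as they close: fully open they stand 13 mm farther back than shut.
Start: joints at [1.035, 0.313, 0.046, 1.304, 0, 1.431], TCP at [0.222, 0.531, 0.231] pointing down, gripper open.
Joint ranges: [-2.76, 2.76], [-0.86, 1.69], [-1.03, 1.26], [-2.2, 2.34], [-1.47, 1.5], [-3.14, 3.14]. Speed limits (rad/s): [2.57, 2.57, 3.14, 3.14, 3.14, 3.14].

### API

Orientations are given as a unit quaternion [w, x, y, z].
In Python, from workcell import env gives the robot as it stands.
- The arm moves only by the tool carry_out, never from a script. Its argument "steps" is a list of rows, each a list of 3 entries, a list of its own where there are three numbers: the turn, a rotation vector about the tool's x, y, z in degrees, then the shift along the tool's x, y, z in cm, then the closure in counts, from 0 (fully open) to 255 (shut). A call has exactly 8 rows; each row is the pose to reach, as a shift and turn from the pose commanded when the call began, along the tool's axes at that moment; what a row does not reach only later rows make up. A row lasts 1/8 s, in which the tool goes at most 62.5 mm and 10.7 degrees, less where a joint would pass 70% of its speed; a pose out of reach is approached as far as the arm can. A call with a gripper value outside its range is refused whole. The fingers move at their own pace and stop on an object; "force" is the grip in N (left out, the last holds). Time passes only in rows, so rows that repeat a pose let the fingers close, or fill a call up. It gives the time, the measured TCP pose, the force, the opening and the grip force at its end, in the units of the state.
- env.get_state(): the state, without advancing time (a new reading comes with each control period).
- env.read_camera(name): name is "side" or "top"; returns (picture, depth): 400x640x3 uint8, red, green, blue; 400x640 float32, m along the optical axis (not along the pixel's ray), 0 where there is no reading.
- env.get_calibration(name): a dict with "fx", "fy", "cx", "cy" (pixels), "origin" and "orientation" of the camera in the world. Camera axes: x right, y up, looking along -z (the intrinsics and any distortion apply to the point x, -y, -z); pixel columns grow to the right and rows downward; lengths in m; the calibration is good to about 2 mm. A picture is of the moment at which its call begins. get_calibration takes no time and is no camera call.
- env.hand_in(): hands the job in; it is judged then, once.
The state is a dict: "clock": time; "joint_pos": joint angles; "qvel": joint speeds; "tau": joint torques, N m; "tcp_pos": TCP position; "orientation": TCP orientation; "wrist_force": force on the tool from outside, world axes, zero at the start; "ft_torque": the same for the moment, N m; "finger_gap": finger opening in m; "grip_force": force on a finger pad.
Only numpy, scipy, OpenCV 4.12 (cv2) and the standard library are available. Lean on these libraries where they do the work, as an engineer would, in place of code of your own. Each camera call takes 0.05 s, during which the arm holds its last target. There are 200 camera calls.

### The job

Stand the flanged steel barrel upright, flange down, in the middle of the tester's sprung plate and push it down until the plate is fully depressed, which arms the tester; then let the plate come back up and leave the barrel standing free on it. After that start the test: press the wide mushroom button on the push-button station fully down and let it spring back. Do not press the small button, and leave the plain sleeve, the copper bush and the spanner where they are.

Things in the scene. Friction and masses are not known exactly. Their poses are not given: they have to be found in the camera images.
- barrel: the flanged barrel: a dark steel cup standing upright, 85 mm tall; round flange 60 mm across and 10 mm thick at its foot, above it a plain round body 44 mm across, open at the top (bore 36 mm); about 0.4 kg. Origin: centre of the underside of the flange, z up along its axis
- tester: the tester: a fixed, round grey foot 120 mm across and 28 mm high (35 mm at its centre) with a round flat aluminium plate on a sprung stem above it. A short brass air fitting sticks out of its side. Origin: centre of its underside, on the bench
- plate_top (a point): centre of the flat top of the tester's sprung plate (plate 84 mm across, 8 mm thick; its top is 55 mm above the bench when up); it moves with the plate
- plate (a joint): how far the sprung plate is pressed down, 0 (up) to 0.010 m (fully depressed, at its stop). About 7 N starts it moving and 14 N holds it fully down; the barrel's weight alone does not move it. It rises slowly (damped)
- station: the push-button station: a fixed grey box 90 mm by 150 mm (its x by y) and 50 mm high with two round black buttons on its top, 75 mm apart: the wide mushroom button at y = +37.5 mm, the small one at y = -37.5 mm. It may be turned any way round. Origin: centre of its underside
- start_top (a point): centre of the top of the wide mushroom button (42 mm across, 78 mm above the bench when up); it moves with the button
- start (a joint): how far the wide button is pressed, 0 (up) to 0.008 m (fully down, at its stop); fully down takes 6 N
- small_top (a point): centre of the top of the small button (20 mm across, 78 mm above the bench when up), not to be pressed
- small (a joint): how far the small button is pressed, 0 (up) to 0.006 m
- sleeve: bystander: a plain dark steel tube with no flange, standing upright, 44 mm across, 85 mm tall. Origin: centre of its underside
- bush: bystander: a short copper bush standing upright, 54 mm across, 40 mm tall. Origin: centre of its underside
- spanner: bystander: a steel spanner 200 mm long lying flat on the bench

How it is judged:
By the outcome, as a careful person would: the job done as asked, in the order asked, and still so for the second after the job is handed in, with the robot touching nothing.
It also fails if it takes over 61 s, if anything falls off the work surface, if the arm or the gripper's body presses on something with over 40 N, if the wrist force passes 120 N, or if a joint passes its speed limit or range.

## Working session

There is one attempt and no reset: what is moved stays moved. The work goes in short steps, Python scripts to look and compute and a tool call to move; the robot and the scene stay as the last step left them, time stands still between calls to the robot, and variables do not carry over. Pictures are saved under pics/ and viewed, at most 10 in all, crops included, and the job is handed in when it is done.

Besides the shell and the picture viewer there is one more tool, called after "Request:" as name(argument=value, ...) on one line, values as JSON. carry_out: Moves the arm, as the interface text tells. Its arguments: {"type":"object","properties":{"steps":{"type":"array","items":{"type":"array"}},"force":{"type":"number"}},"required":["steps"]}

```bash
ls; mkdir -p pics; python3 - <<'E'
from workcell import env
import cv2,numpy as np
for n in("top","side"):
    p,d=env.read_camera(n); cv2.imwrite(f"pics/{n}0.png",p[:,:,::-1]); np.savez(f"{n}0.npz",p=p,d=d); print(env.get_calibration(n), (d>0).mean())
print(env.hold_point_z); print(env.get_state())
E
```

```text
pics
{'fx': 518.3018030127408, 'fy': 518.3018030127408, 'cx': 321.21693726160476, 'cy': 197.1577725277481, 'origin': array([ 0.37974254, -0.12256958,  1.13454787]), 'orientation': array([-0.69889579, -0.05705808,  0.05583612,  0.71075409])} 0.9958359375
{'fx': 441.07994009563265, 'fy': 441.07994009563265, 'cx': 322.8342853188146, 'cy': 202.60825745055564, 'origin': array([0.45815116, 0.86266015, 0.65273958]), 'orientation': array([-0.03741333, -0.02836498,  0.49039853,  0.8702327 ])} 0.99596875
0.0187
{'clock': 0.1, 'joint_pos': array([1.03542115e+00, 3.13929893e-01, 4.50772528e-02, 1.30359245e+00,
       1.70528581e-06, 1.43122563e+00]), 'qvel': array([ 0.00101907, -0.00141692,  0.0030534 , -0.00088903, -0.00019622,
        0.00047817]), 'tau': array([ 2.22810391e-03, -4.81724060e+01,  2.99244493e+01,  1.27324436e-02,
       -1.02721069e-04,  4.16923482e-07]), 'tcp_pos': array([0.22144787, 0.53014898, 0.23048915]), 'orientation': array([-2.73760431e-04,  1.96612888e-01,  9.80480848e-01, -7.77599948e-04]), 'wrist_force': array([ 0.00968904, -0.42160578, -0.50233243]), 'ft_torque': array([-0.03563876, -0.00513034,  0.0126683 ]), 'grip_force': 0.0, 'finger_gap': 0.08567702433334748}
```

View pics/top0.png

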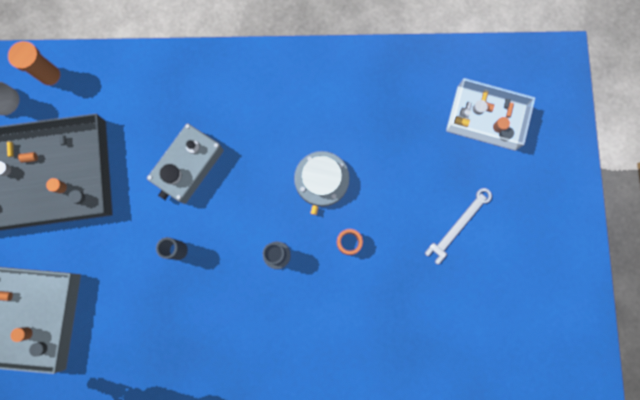

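View pics/side0.png

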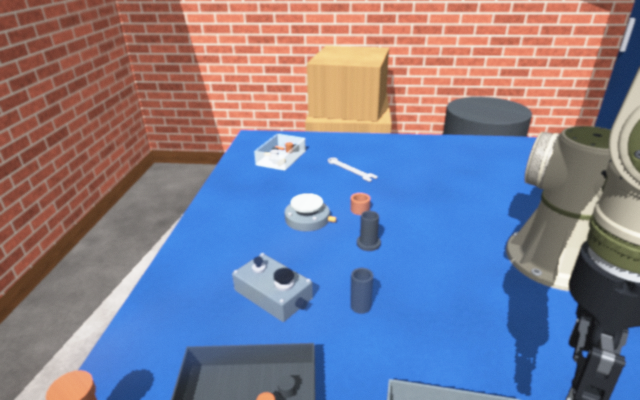

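The top view shows the barrel with its flange at (277,254), the sleeve at (171,248), the bush at (350,241), the plate at (322,176), the mushroom button at (170,174), the small button at (192,146) and the spanner near (460,225). The side view agrees: barrel at (369,230), sleeve at (361,290), plate at (307,205), mushroom at (284,276).

```bash
cat > h.py <<'E'
import numpy as np,cv2
from workcell import env
from scipy.spatial.transform import Rotation as R
def rot(q): return R.from_quat([q[1],q[2],q[3],q[0]])
def cloud(n,d):
    c=env.get_calibration(n); v,u=np.mgrid[:d.shape[0],:d.shape[1]]
    P=np.stack([(u-c["cx"])/c["fx"]*d,-(v-c["cy"])/c["fy"]*d,-d],-1)
    return P@rot(c["orientation"]).as_matrix().T+c["origin"]
def ray(n,u,v,z):
    c=env.get_calibration(n)
    r=rot(c["orientation"]).apply([(u-c["cx"])/c["fx"],-(v-c["cy"])/c["fy"],-1.]); o=c["origin"]
    return o+r*(z-o[2])/r[2]
def blob(n,d,box,zlo,zhi):
    """median z, enclosing circle centre cast on that height, pixel radius for points in a height band"""
    P=cloud(n,d); u0,v0,u1,v1=box; m=np.zeros(d.shape,np.uint8)
    m[v0:v1,u0:u1]=((P[...,2]>zlo)&(P[...,2]<zhi)&(d>0))[v0:v1,u0:u1]
    cs=cv2.findContours(m,cv2.RETR_EXTERNAL,cv2.CHAIN_APPROX_NONE)[0]
    k=max(cs,key=cv2.contourArea); (e,ax,_)=cv2.fitEllipse(k)
    z=np.median(P[...,2][m>0]); return e,ax,z
def tool(st,p):
    """world shift to p in tool axes, cm"""
    return np.round(rot(st["orientation"]).inv().apply(np.array(p)-st["tcp_pos"])*100,2)
E
python3 - <<'E'
from h import *
d=np.load("top0.npz")["d"]; ds=np.load("side0.npz")["d"]
print("bench z",cloud("top",d)[300,320:330,2].mean(), cloud("side",ds)[250,450,2])
f=518.3/1.1345
for n,box,zl,zh,z in [("barrel",(255,235,300,280),.07,.1,.085),("flange",(255,235,300,280),.004,.1,.0),("plate",(290,145,355,215),.048,.065,.055),("tester",(290,145,355,203),.015,.045,.028),
  ("mush",(155,160,183,189),.066,.09,.078),("small",(182,136,202,156),.066,.09,.078),("sleeve",(150,230,195,268),.07,.1,.085),("bush",(330,225,370,262),.03,.05,.04)]:
    try:
        e,ax,zz=blob("top",d,box,zl,zh); p=ray("top",*e,z); print(n,np.round(e,1),"size mm",np.round(np.array(ax)*(1134.5-z*1000)/518.3,1),"z",round(float(zz),4),np.round(p,4),"r",round(float(np.hypot(*p[:2])),3))
    except Exception as x: print(n,x)
print("side barrel top", cloud("side",ds)[213,369], "side plate",cloud("side",ds)[204,307],"mush",cloud("side",ds)[276,284])
E
```

```text
bench z -0.0009909773087836138 0.00020496124830582385
barrel [273.4 253.4] size mm [42.4 43. ] z 0.0845 [ 0.4358 -0.0239  0.085 ] r 0.436
flange [276.3 255.3] size mm [59.4 59.8] z 0.0137 [ 0.4361 -0.0222  0.    ] r 0.437
plate [321.6 175.6] size mm [79.1 80.3] z 0.0548 [ 0.6001 -0.1237  0.055 ] r 0.613
tester [321.6 177.8] size mm [110.7 116.1] z 0.0281 [ 0.6007 -0.1237  0.028 ] r 0.613
mush [169.4 173.4] size mm [38.7 39.9] z 0.0779 [0.6056 0.1931 0.078 ] r 0.636
small [190.5 144.4] size mm [17.5 18.7] z 0.0779 [0.667  0.1506 0.078 ] r 0.684
sleeve [167.4 248.1] size mm [42. 46.] z 0.0835 [0.4501 0.1904 0.085 ] r 0.489
bush [349.7 241.6] size mm [51.7 52.4] z 0.0393 [ 0.4602 -0.1806  0.04  ] r 0.494
side barrel top [ 0.43790388 -0.04111797  0.07905101] side plate [ 0.5978461  -0.1090412   0.05617949] mush [0.60432092 0.20182946 0.07799616]
```

Request:
carry_out(steps=[[[0,0,0],[-5.1,-5.3,0.5],0],[[0,0,0],[-10.2,-10.6,1],0],[[0,0,0],[-15.3,-15.9,2],0],[[0,0,0],[-20.4,-21.2,3],0],[[0,0,0],[-25.5,-26.5,4],0],[[0,0,0],[-30.6,-31.8,5],0],[[0,0,0],[-35.7,-37.1,6],0],[[0,0,0],[-41.2,-42.8,8],0]], force=60)

```text
clock: 1.1
tcp_pos: [0.4017, 0.0664, 0.1702]
orientation: [0.001, 0.197, 0.98, 0.0]
wrist_force: [0.7, 0.7, 0.8]
finger_gap: 0.0853
grip_force: 0.0
```

```bash
python3 - <<'E'
from h import *
s=env.get_state(); print(s["clock"],s["tcp_pos"],s["orientation"],s["joint_pos"],s["qvel"].round(2))
print(tool(s,[.436,-.0235,.13]),tool(s,[.436,-.0235,.041]))
E
```

```text
1.1 [0.40174707 0.06636693 0.1701937 ] [5.04631827e-04 1.96630394e-01 9.80477529e-01 2.21697140e-04] [-3.42419852e-02  1.96793733e-02 -4.62698888e-01  1.08735004e+00
  2.73010396e-04  3.61598283e-01] [-1.18  0.2  -0.05 -0.25  0.   -1.17]
[-6.62 -6.97  4.02] [-6.61 -6.98 12.92]
```

Request:
carry_out(steps=[[[0,0,0],[-4,-4,3],0],[[0,0,0],[-4,-4,3],0],[[0,0,0],[-4,-4,3],0],[[0,0,0],[-4,-4,3],0],[[0,0,0],[-4,-4,3],0],[[0,0,0],[-4,-4,3],0],[[0,0,0],[-4,-4,3],0],[[0,0,0],[-4,-4,3],0]])

```text
clock: 2.1
tcp_pos: [0.4227, 0.0162, 0.1404]
orientation: [0.0, 0.196, 0.981, 0.0]
wrist_force: [0.2, 1.1, 0.4]
finger_gap: 0.0853
grip_force: 0.0
```

```bash
cat > t.py <<'E'
import sys
from h import *
s=env.get_state(); print(s["clock"],s["tcp_pos"].round(4),s["orientation"].round(4),s["qvel"].round(2),s["wrist_force"].round(2),s["finger_gap"],s["grip_force"])
for a in sys.argv[1:]: print(a,tool(s,eval("["+a+"]")))
E
python3 t.py .436,-.0235,.13 .436,-.0235,.041
```

```text
2.1 [0.4227 0.0162 0.1404] [1.000e-04 1.964e-01 9.805e-01 0.000e+00] [-0.  0.  0. -0. -0. -0.] [0.15 1.12 0.4 ] 0.08530941403497692 0.0
.436,-.0235,.13 [-2.75 -3.15  1.04]
.436,-.0235,.041 [-2.75 -3.15  9.94]
```

Request:
carry_out(steps=[[[0,0,0],[-2.75,-3.15,1],0],[[0,0,0],[-2.75,-3.15,1],0],[[0,0,0],[-2.75,-3.15,4],0],[[0,0,0],[-2.75,-3.15,7],0],[[0,0,0],[-2.75,-3.15,9],0],[[0,0,0],[-2.75,-3.15,9.9],0],[[0,0,0],[-2.75,-3.15,9.9],0],[[0,0,0],[-2.75,-3.15,9.9],0]])

```text
clock: 3.1
tcp_pos: [0.4366, -0.0237, 0.0421]
orientation: [0.001, 0.197, 0.98, 0.0]
wrist_force: [-0.2, -0.8, -0.4]
finger_gap: 0.0854
grip_force: 0.0
```

```bash
python3 t.py .436,-.0235,.041; python3 - <<'E'
from h import *
p,d=env.read_camera("side"); cv2.imwrite("pics/s1.png",cv2.resize(p[130:330,250:500,::-1],None,fx=3,fy=3))
E
```

```text
3.1 [ 0.4366 -0.0237  0.0421] [7.000e-04 1.965e-01 9.805e-01 0.000e+00] [-0.   -0.01  0.   -0.    0.    0.  ] [-0.19 -0.82 -0.42] 0.08535880022776568 0.0
.436,-.0235,.041 [ 0.07 -0.    0.11]
```

View pics/s1.png

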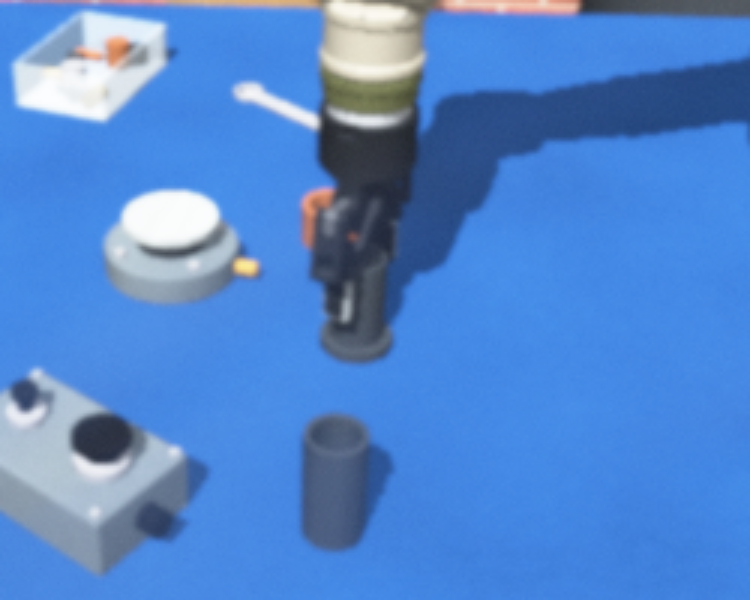

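The gripper straddles the barrel's body at crop (355,290). The near finger is offset toward +x, as the yaw predicts, and nothing else is touched. I'll close now.

Request:
carry_out(steps=[[[0,0,0],[0,0,0],255],[[0,0,0],[0,0,0],255],[[0,0,0],[0,0,0],255],[[0,0,0],[0,0,0],255],[[0,0,0],[0,0,0],255],[[0,0,0],[0,0,-0.5],255],[[0,0,0],[0,0,-2],255],[[0,0,0],[0,0,-2],255]], force=60)

```text
clock: 4.15
tcp_pos: [0.4364, -0.0238, 0.0618]
orientation: [0.001, 0.197, 0.98, -0.0]
wrist_force: [0.9, 0.3, -4.5]
finger_gap: 0.0432
grip_force: 61.7
```

```bash
python3 t.py .436,-.0235,.13 .600,-.1237,.13
```

```text
4.15 [ 0.4364 -0.0238  0.0618] [ 6.000e-04  1.966e-01  9.805e-01 -0.000e+00] [ 0.    0.01 -0.02 -0.02  0.   -0.  ] [ 0.9   0.34 -4.49] 0.04315809493540975 61.72546796500683
.436,-.0235,.13 [ 0.05  0.01 -6.82]
.600,-.1237,.13 [-18.95  -2.91  -6.8 ]
```

Request:
carry_out(steps=[[[0,0,0],[0,0,-4],255],[[0,0,0],[0,0,-8],255],[[0,0,0],[-3,-0.5,-8],255],[[0,0,0],[-7,-1,-8],255],[[0,0,0],[-12,-1.9,-8],255],[[0,0,0],[-16.5,-2.5,-8],255],[[0,0,0],[-18.9,-2.9,-7.5],255],[[0,0,0],[-18.9,-2.9,-6.8],255]])

```text
clock: 5.15
tcp_pos: [0.6002, -0.1245, 0.1275]
orientation: [-0.0, 0.197, 0.98, 0.0]
wrist_force: [-0.1, 0.3, -4.9]
finger_gap: 0.0435
grip_force: 62.9
```

Request:
carry_out(steps=[[[0,0,0],[0,0,0],255],[[0,0,0],[0,0,0],255],[[0,0,0],[0,0,0],255],[[0,0,0],[0,0,0],255],[[0,0,0],[0,0,0],255],[[0,0,0],[0,0,0],255],[[0,0,0],[0,0,0],255],[[0,0,0],[0,0,0],255]])

```text
clock: 6.15
tcp_pos: [0.5992, -0.1233, 0.1293]
orientation: [-0.0, 0.197, 0.98, 0.0]
wrist_force: [-0.5, -0.4, -3.4]
finger_gap: 0.0433
grip_force: 62.9
```

```bash
python3 t.py .600,-.1237,.0971; python3 - <<'E'
from h import *
p,d=env.read_camera("side"); cv2.imwrite("pics/s2.png",cv2.resize(p[120:270,230:410,::-1],None,fx=4,fy=4))
E
```

```text
6.15 [ 0.5992 -0.1233  0.1293] [-0.000e+00  1.966e-01  9.805e-01  1.000e-04] [-0.  0.  0.  0.  0.  0.] [-0.51 -0.4  -3.43] 0.04327069109450381 62.90336698293686
.600,-.1237,.0971 [-0.09 -0.    3.22]
```

View pics/s2.png

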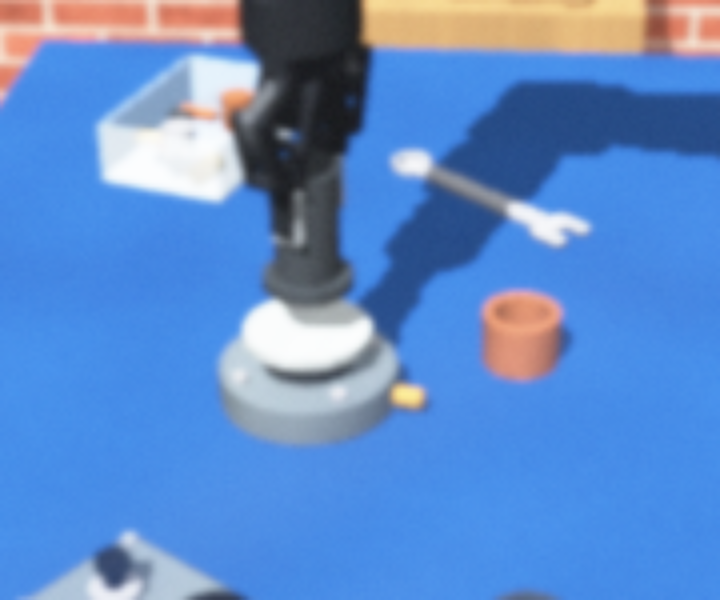

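The barrel hangs upright at crop (308,280), centred over the plate at (308,335). I'll lower it and then press.

Request:
carry_out(steps=[[[0,0,0],[-0.1,0,1],255],[[0,0,0],[-0.1,0,2],255],[[0,0,0],[-0.1,0,2.6],255],[[0,0,0],[-0.1,0,2.9],255],[[0,0,0],[-0.1,0,3.1],255],[[0,0,0],[-0.1,0,3.3],255],[[0,0,0],[-0.1,0,3.4],255],[[0,0,0],[-0.1,0,3.4],255]])

```text
clock: 7.2
tcp_pos: [0.6004, -0.1238, 0.0962]
orientation: [0.001, 0.197, 0.98, -0.0]
wrist_force: [-2.5, 0.7, 2.1]
finger_gap: 0.0434
grip_force: 63.4
```

Request:
carry_out(steps=[[[0,0,0],[0,0,0.2],255],[[0,0,0],[0,0,0.4],255],[[0,0,0],[0,0,0.5],255],[[0,0,0],[0,0,0.6],255],[[0,0,0],[0,0,0.7],255],[[0,0,0],[0,0,0.8],255],[[0,0,0],[0,0,0.8],255],[[0,0,0],[0,0,0.8],255]])

```text
clock: 8.2
tcp_pos: [0.6004, -0.1238, 0.0883]
orientation: [0.001, 0.197, 0.98, -0.0]
wrist_force: [-2.9, 1.0, 8.0]
finger_gap: 0.0432
grip_force: 63.8
```

Request:
carry_out(steps=[[[0,0,0],[0,0,0.1],255],[[0,0,0],[0,0,0.1],255],[[0,0,0],[0,0,0.2],255],[[0,0,0],[0,0,0.2],255],[[0,0,0],[0,0,0.3],255],[[0,0,0],[0,0,0.3],255],[[0,0,0],[0,0,0.3],255],[[0,0,0],[0,0,0.3],255]])

```text
clock: 9.2
tcp_pos: [0.6006, -0.1238, 0.0868]
orientation: [0.001, 0.197, 0.98, -0.0]
wrist_force: [-6.1, 2.1, 16.6]
finger_gap: 0.0433
grip_force: 64.6
```

Request:
carry_out(steps=[[[0,0,0],[0,0,0.1],255],[[0,0,0],[0,0,0.1],255],[[0,0,0],[0,0,0.2],255],[[0,0,0],[0,0,0.2],255],[[0,0,0],[0,0,0.2],255],[[0,0,0],[0,0,0.2],255],[[0,0,0],[0,0,0.2],255],[[0,0,0],[0,0,0.2],255]])

```text
clock: 10.2
tcp_pos: [0.6008, -0.1239, 0.0868]
orientation: [0.002, 0.197, 0.98, -0.0]
wrist_force: [-10.4, 3.7, 27.1]
finger_gap: 0.0434
grip_force: 65.4
```

```bash
python3 t.py; python3 - <<'E'
from h import *
_,d=env.read_camera("side"); P=cloud("side",d)
# visible plate pixels, off the barrel
m=(np.hypot(P[...,0]-.600,P[...,1]+.1237)<.040)&(P[...,2]>.036)&(P[...,2]<.062)&(P[...,1]>-.1237+.025)
d0=np.load("side0.npz")["d"];P0=cloud("side",d0)
m0=(np.hypot(P0[...,0]-.600,P0[...,1]+.1237)<.040)&(P0[...,2]>.036)&(P0[...,2]<.062)&(P0[...,1]>-.1237+.025)
print(m.sum(),np.median(P[m][:,2]),m0.sum(),np.median(P0[m0][:,2]))
E
```

```text
10.2 [ 0.6008 -0.1239  0.0868] [ 2.000e-03  1.965e-01  9.805e-01 -4.000e-04] [ 0. -0. -0. -0. -0.  0.] [-10.4    3.66  27.11] 0.04337726666515419 65.44356800615788
111 0.04587731147167751 71 0.05517786513428802
```

The force rose with no further motion and the plate top reads about 10 mm lower, so the plate is fully down. I'll ease it back up.

Request:
carry_out(steps=[[[0,0,0],[0,0,-0.2],255],[[0,0,0],[0,0,-0.4],255],[[0,0,0],[0,0,-0.5],255],[[0,0,0],[0,0,-0.6],255],[[0,0,0],[0,0,-0.7],255],[[0,0,0],[0,0,-0.8],255],[[0,0,0],[0,0,-0.9],255],[[0,0,0],[0,0,-1],255]])

```text
clock: 11.25
tcp_pos: [0.6005, -0.1238, 0.0928]
orientation: [0.001, 0.197, 0.98, -0.0]
wrist_force: [-1.8, 1.7, 4.4]
finger_gap: 0.0432
grip_force: 63.7
```

Request:
carry_out(steps=[[[0,0,0],[0,0,-0.1],255],[[0,0,0],[0,0,-0.1],255],[[0,0,0],[0,0,-0.2],255],[[0,0,0],[0,0,-0.2],255],[[0,0,0],[0,0,-0.3],255],[[0,0,0],[0,0,-0.3],255],[[0,0,0],[0,0,-0.3],255],[[0,0,0],[0,0,-0.3],255]])

```text
clock: 12.25
tcp_pos: [0.6003, -0.1237, 0.0953]
orientation: [0.0, 0.197, 0.98, 0.0]
wrist_force: [0.1, 0.4, 2.1]
finger_gap: 0.0433
grip_force: 63.4
```

Request:
carry_out(steps=[[[0,0,0],[0,0,0],255],[[0,0,0],[0,0,0],255],[[0,0,0],[0,0,-0.05],255],[[0,0,0],[0,0,-0.05],255],[[0,0,0],[0,0,-0.1],255],[[0,0,0],[0,0,-0.1],255],[[0,0,0],[0,0,-0.1],255],[[0,0,0],[0,0,-0.1],255]])

```text
clock: 13.25
tcp_pos: [0.6002, -0.1237, 0.0963]
orientation: [0.0, 0.197, 0.98, 0.0]
wrist_force: [1.8, 0.8, 1.8]
finger_gap: 0.0433
grip_force: 63.4
```

Request:
carry_out(steps=[[[0,0,0],[0,0,-0.05],255],[[0,0,0],[0,0,-0.05],255],[[0,0,0],[0,0,-0.05],200],[[0,0,0],[0,0,-0.05],80],[[0,0,0],[0,0,-0.05],0],[[0,0,0],[0,0,-0.05],0],[[0,0,0],[0,0,-0.05],0],[[0,0,0],[0,0,-0.05],0]], force=20)

```text
clock: 14.25
tcp_pos: [0.6, -0.1237, 0.0967]
orientation: [-0.0, 0.197, 0.98, 0.0]
wrist_force: [0.4, 0.5, 0.3]
finger_gap: 0.0854
grip_force: 0.0
```

Request:
carry_out(steps=[[[0,0,0],[0,0,0],0],[[0,0,0],[0,0,0],0],[[0,0,0],[0,0,0],0],[[0,0,0],[0,0,-3],0],[[0,0,0],[0,0,-7],0],[[0,0,0],[0,0,-10],0],[[0,0,0],[0,0,-10],0],[[0,0,0],[0,0,-10],0]])

```text
clock: 15.25
tcp_pos: [0.5998, -0.1236, 0.196]
orientation: [-0.0, 0.197, 0.98, 0.0]
wrist_force: [-0.0, 0.3, -0.6]
finger_gap: 0.0853
grip_force: 0.0
```

```bash
python3 t.py .6056,.1931,.19 .6056,.1931,.10; python3 - <<'E'
from h import *
p,d=env.read_camera("side"); cv2.imwrite("pics/s3.png",cv2.resize(p[80:280,210:430,::-1],None,fx=3,fy=3))
E
```

```text
15.25 [ 0.5998 -0.1236  0.196 ] [-4.000e-04  1.966e-01  9.805e-01  1.000e-04] [ 0.    0.01 -0.02  0.   -0.   -0.  ] [-0.03  0.32 -0.63] 0.08527355566632895 0.0
.6056,.1931,.19 [11.67 29.45  0.61]
.6056,.1931,.10 [11.66 29.44  9.61]
```

View pics/s3.png

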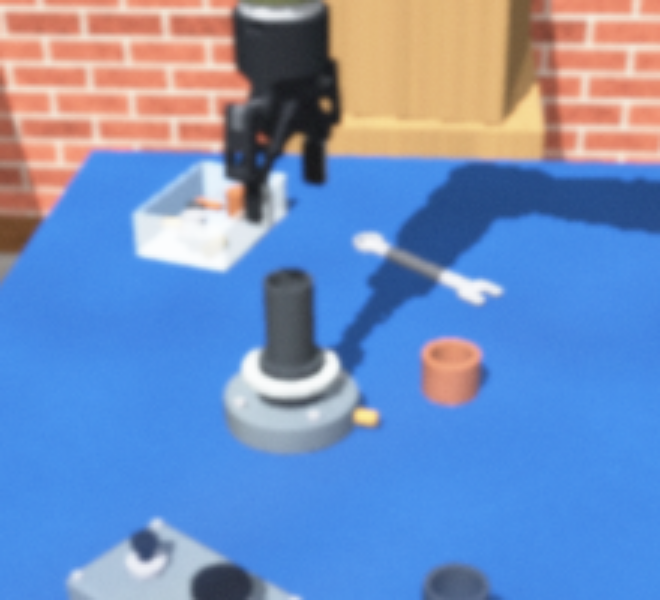

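The barrel stands free and upright in the middle of the plate at crop (290,320). Next is the mushroom button, with the fingers shut.

Request:
carry_out(steps=[[[0,0,0],[1.5,4,0],0],[[0,0,0],[4,9,0],120],[[0,0,0],[6,14,0],255],[[0,0,0],[8,20,0],255],[[0,0,0],[10,25,0],255],[[0,0,0],[11.7,29.4,0.6],255],[[0,0,0],[11.7,29.4,0.6],255],[[0,0,0],[11.7,29.4,0.6],255]])

```text
clock: 16.3
tcp_pos: [0.6047, 0.1925, 0.1894]
orientation: [-0.001, 0.196, 0.981, -0.001]
wrist_force: [0.5, -0.8, -0.8]
finger_gap: -0.0001
grip_force: 0.0
```

Request:
carry_out(steps=[[[0,0,0],[0,0,2],255],[[0,0,0],[0,0,4],255],[[0,0,0],[0,0,6],255],[[0,0,0],[0,0,8],255],[[0,0,0],[0,0,8],255],[[0,0,0],[0,0,8],255],[[0,0,0],[0,0,8],255],[[0,0,0],[0,0,8],255]])

```text
clock: 17.3
tcp_pos: [0.606, 0.1927, 0.1117]
orientation: [0.001, 0.197, 0.98, 0.0]
wrist_force: [-0.0, -0.7, -0.1]
finger_gap: -0.0002
grip_force: 0.0
```

```bash
python3 t.py .6056,.1931,.08 .6056,.1931,.069; python3 - <<'E'
from h import *
p,d=env.read_camera("side"); cv2.imwrite("pics/s4.png",cv2.resize(p[180:330,210:390,::-1],None,fx=4,fy=4))
E
```

```text
17.3 [0.606  0.1927 0.1117] [7.000e-04 1.967e-01 9.805e-01 3.000e-04] [ 0.01  0.   -0.   -0.    0.   -0.  ] [-0.02 -0.73 -0.11] -0.00017054593053569066 0.0
.6056,.1931,.08 [0.06 0.02 3.17]
.6056,.1931,.069 [0.06 0.02 4.27]
```

View pics/s4.png

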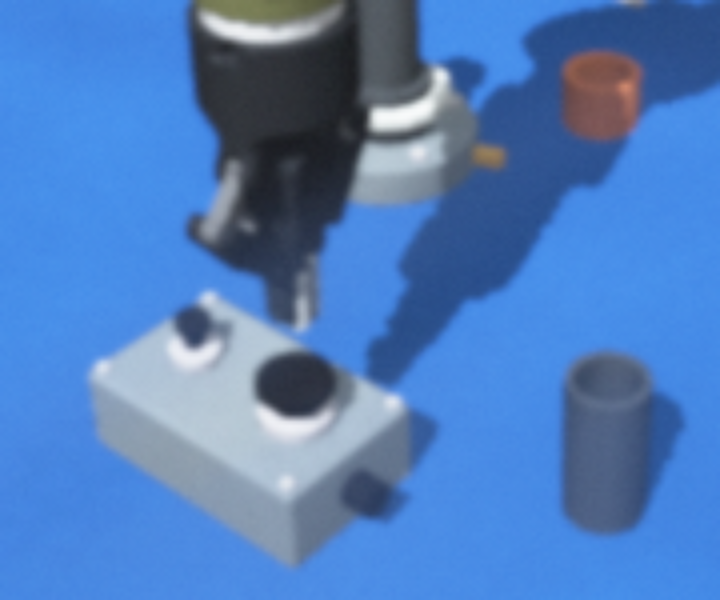

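The shut fingertips at crop (295,320) are just above the mushroom at (295,383), well clear of the small button at (195,330). I'll press in steps.

Request:
carry_out(steps=[[[0,0,0],[0,0,1.5],255],[[0,0,0],[0,0,2.8],255],[[0,0,0],[0,0,3.2],255],[[0,0,0],[0,0,3.5],255],[[0,0,0],[0,0,3.8],255],[[0,0,0],[0,0,4.1],255],[[0,0,0],[0,0,4.2],255],[[0,0,0],[0,0,4.2],255]])

```text
clock: 18.35
tcp_pos: [0.6053, 0.1927, 0.0701]
orientation: [0.0, 0.197, 0.98, 0.0]
wrist_force: [-5.2, -1.0, 9.0]
finger_gap: 0.0
grip_force: 4.5
```

Request:
carry_out(steps=[[[0,0,0],[0,0,0.1],255],[[0,0,0],[0,0,0.1],255],[[0,0,0],[0,0,0.2],255],[[0,0,0],[0,0,0.2],255],[[0,0,0],[0,0,0.2],255],[[0,0,0],[0,0,0.2],255],[[0,0,0],[0,0,0.2],255],[[0,0,0],[0,0,0.2],255]])

```text
clock: 19.35
tcp_pos: [0.6054, 0.1927, 0.0699]
orientation: [0.001, 0.197, 0.98, 0.0]
wrist_force: [-8.3, -1.1, 18.5]
finger_gap: 0.0001
grip_force: 9.4
```

The button is at its stop: z is 0.070 and only the force rises. I'll retract.

Request:
carry_out(steps=[[[0,0,0],[0,0,-0.4],255],[[0,0,0],[0,0,-0.9],255],[[0,0,0],[0,0,-1.5],255],[[0,0,0],[0,0,-3],255],[[0,0,0],[0,0,-6],255],[[0,0,0],[0,0,-10],255],[[0,0,0],[0,0,-12],255],[[0,0,0],[0,0,-12],255]])

```text
clock: 20.35
tcp_pos: [0.6072, 0.193, 0.1895]
orientation: [0.002, 0.197, 0.98, 0.001]
wrist_force: [-0.1, 0.0, -0.3]
finger_gap: -0.0003
grip_force: 0.0
```

```bash
python3 t.py; python3 - <<'E'
from h import *
p,d=env.read_camera("side"); P=cloud("side",d); cv2.imwrite("pics/s5.png",p[:,:,::-1])
def top(x,y,r,lo,hi):
    m=(np.hypot(P[...,0]-x,P[...,1]-y)<r)&(P[...,2]>lo)&(P[...,2]<hi); return m.sum(),np.median(P[m][:,2])
print("mush",top(.6056,.1931,.016,.06,.09),"plate",top(.600,-.1237,.04,.04,.062))
E
```

```text
20.35 [0.6072 0.193  0.1895] [0.0024 0.1966 0.9805 0.001 ] [-0.    0.03 -0.06 -0.03  0.   -0.  ] [-0.07  0.01 -0.28] -0.00030223308743792187 0.0
mush (np.int64(138), np.float64(0.07822197305741285)) plate (np.int64(186), np.float64(0.05557828865467851))
```

View pics/s5.png

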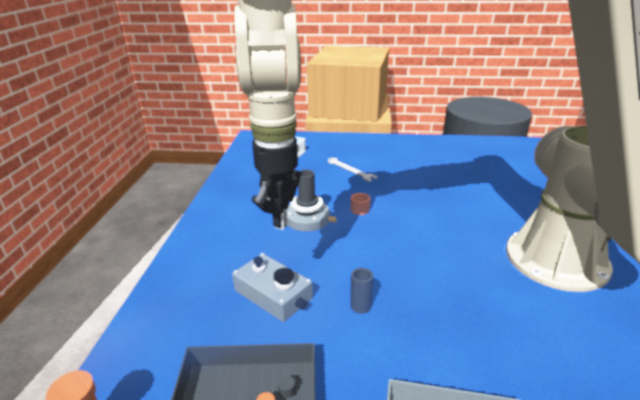

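The barrel stands on the raised plate at (307,200). The mushroom is back up (z 0.078) at (284,276), and the sleeve, bush and spanner are where they were.

```bash
python3 -c "
from workcell import env
print(env.hand_in())"
```

```text
the job is handed in; nothing more can be done
None
```

The job is handed in after about 20 s: the plate was pressed to its stop and came back up with the barrel standing free at its centre. The mushroom button was then pressed fully down and sprang back; I did not press the small button or move the sleeve, bush or spanner.

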